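# Seat a dowel in the V-block and hold it down

## Task

Take the thick round wooden bar from its plywood cradle and lay it lengthwise, centred, in the steel V-block. Press it down against the V-block's spring lifter until it bears firmly on both sloping faces all along, and finish while still holding it pressed there, ready for marking out. Leave the square batten, the glue bottle, the hammer and the jar alone.

Things in the scene. Friction and masses are not known exactly. Their poses are not given: they have to be found in the camera images.
- bar: Plain round beech bar, the only loose round bar: diameter 34 mm, length 180 mm, about 0.12 kg. Origin at its very centre, x along its length. At the start it lies along the cradle's x axis, its axis 42 mm above the bench.
- cradle: Fixed plywood cradle, base 170 x 80 x 8 mm, on which two low wooden saddles (25 mm long in x, 60 mm wide, tops 30 mm above the bench) at x = +-60 mm carry the bar. Between the saddles there is a 95 mm free gap under and beside the bar, where fingers can reach in. Origin on the bench under its centre, x along the bar.
- vblock: Fixed steel V-block: grey base plate 190 x 100 x 12 mm with two V-shaped rests (each 30 mm long in x, 71 mm wide in y) centred at x = +-55 mm, so that an 80 mm gap for the fingers lies between them. The V opens upward at 90 degrees and runs along x; its bottom is 36 mm and its rim 60 mm above the bench. Origin on the bench under its centre, z up. Both ends are alike.
- face_left: The two sloping steel faces on the V-block's +y side (one per rest), one 5 mm plate each on a rubber backing that gives 1 mm per 5 N square to the face, both rests together, up to 5 mm. Origin and axes are those of the V-block.
- face_right: The two sloping steel faces on the V-block's -y side (one per rest), one 5 mm plate each on a rubber backing that gives 1 mm per 5 N square to the face, both rests together, up to 5 mm. Origin and axes are those of the V-block.
- seat (a point): Where the bar's centre lies when the bar just touches both faces; pressed on firmly it goes a few mm lower as the rubber backing gives. It lies on the V-block's centre line, 60 mm above the bench, with the V-block's axes.
- lifter (a joint): Travel of the spring lifter in m, growing downward: 0 = up, 0.012 when the bar just touches both faces, 0.018 = its own stop. The spring pushes up with 3 N at 0 and 6 N at 0.012, so it carries the bar clear of the faces (bar axis 72 mm above the bench) until the bar is pressed down.
- lifter_top (a point): Middle of the dark saddle-shaped head of the lifter (44 mm in x, 27 mm in y, with 3 mm lips along both long sides), in the gap between the two rests, 55 mm above the bench when up.
- batten: Bystander: square wooden batten 160 x 30 x 30 mm lying on the bench. Origin under its centre, x along it.
- glue: Bystander: white bottle with orange cap, 60 mm across, 170 mm tall, standing. Origin under its centre.
- mallet: Bystander: hammer with a wooden handle lying on the bench, 260 mm long along its x, 26 mm high, with a dark steel head 78 mm across at its +x end. Origin on the bench under the middle of its length.
- jar: Bystander: squat metal jar, 56 mm across, 55 mm tall, standing. Origin under its centre.
Things that resemble listed ones, but are neither listed nor needed, are in the scene too. There is more than one size of the vblock; the one meant has the size given above.

How it is judged:
By the outcome, as a careful person would: the job done as asked, in the order asked, and still so for the second after the job is handed in, while the arm keeps its last pose, push and grip.
It also fails if it takes over 48 s, if anything falls off the work surface, if the arm or the gripper's body presses on something with over 40 N, if the wrist force passes 120 N, or if a joint passes its speed limit or range.

## Robot

A 6-joint arm with a two-finger parallel gripper is mounted at the origin on the work surface. World frame = base frame: x ahead of the robot, y to its left, z up, the work surface at z = 0. Lengths are in m, angles in rad, forces in N, time in s.
With the tool pointing down it reaches from about 0.35 to 0.725 m from the base axis. Payload 4.3 kg.
Tool frame: the origin (TCP) lies on the centre line of the jaws, within the pads' length; the fingertips stand 11 mm ahead of it and the grasp point (between the pads) lies 8 mm behind it (ctrl.finger_overhang is the distance from the TCP to the fingertips, in m); z points along the fingers, y is the direction in which the jaws open and shut (so a half turn about z gives the same grasp; the last joint's range is limited). The gripper opens to 85 mm and grips with 20 to 120 N. Pads are 22 mm wide; open, the fingers measure 114 mm over their backs; the gripper's body (76 mm by 85 mm) begins 54 mm behind the grasp point. The pads swing forward as they close: fully open they stand 13 mm farther back than shut.
Start: joints at [-1.447, 0.377, 0.081, 1.274, 0, 1.46], TCP at [0.133, -0.559, 0.242] pointing down, gripper open.
Joint ranges: [-2.72, 2.72], [-0.84, 1.66], [-1.02, 1.22], [-1.77, 2.12], [-1.37, 1.28], [-3.14, 3.14]. Speed limits (rad/s): [2.57, 2.57, 3.14, 3.14, 3.14, 3.14].

## Interface

Orientations are given as [roll, pitch, yaw] about the fixed x, y, z axes, in that order (R = Rz(yaw) Ry(pitch) Rx(roll)).
In Python, from workcell import ctrl, cams gives the robot as it stands.
- The arm moves only by the tool drive_tool, never from a script. Its argument "deltas" is a list of rows, each a list of 4 numbers: the shift along the world's x, y, z in mm, then the turn about the world's z in degrees. A call has 1 to 20 rows; each row shifts and turns the pose as measured when the row begins; what a row does not reach is not made up. A row lasts 1/12 s, in which the tool goes at most 41.7 mm and 7.16 degrees, less where a joint would pass 70% of its speed; a pose out of reach is approached as far as the arm can. A call with a gripper value outside its range is refused whole. "jaw" is the opening, from 0 (shut) to 1 (fully open), set as the call begins (left out, the last holds). The fingers move at their own pace and stop on an object; "force" is the grip in N (left out, the last holds). Time passes only in rows, so rows that do not move let the fingers close. It gives the time, the measured TCP pose, the force and the opening at its end, in the units of the state.
- ctrl.get_obs(): the state, without advancing time (a new reading comes with each control period).
- cams.get_image(name): name is "scene" or "side" or "wrist"; returns a dict with "img" (400x640x3 uint8, red, green, blue), "fx", "fy", "cx", "cy" (pixels), "xyz" and "rotation" of the camera in the world; the wrist camera has in their place "hand_eye" (4x4, takes a point from camera to tool coordinates, whose origin is the TCP and whose axes are the flange's). Camera axes: x right, y down, z forward; pixel columns grow to the right and rows downward; lengths in m; the calibration is good to about 2 mm. A picture is of the moment at which its call begins: read the wrist's pose just before it. There is no depth.
- ctrl.finish_job(): hands the job in, once; it reports no verdict.
The state is a dict: "time": time; "qpos": joint angles; "joint_vel": joint speeds; "joint_efforts": joint torques, N m; "ee_pos": TCP position; "eef_rot": TCP orientation; "force": force on the tool from outside, world axes, zero at the start; "ft_torque": the same for the moment, N m; "grip_width": finger opening in m.
Only numpy, scipy, OpenCV 4.12 (cv2) and the standard library are available. Lean on these libraries where they do the work, as an engineer would, in place of code of your own. Each camera call takes 0.05 s, during which the arm holds its last target.

## Working session

There is one attempt and no reset: what is moved stays moved. The work goes in short steps, Python scripts to look and compute and a tool call to move; the robot and the scene stay as the last step left them, time stands still between calls to the robot, and variables do not carry over. Pictures are saved under pics/ and viewed, and the job is handed in when it is done.

Besides the shell and the picture viewer there is one more tool, called after "Emit:" as a command line: name --pt "numbers of a row" for each row, then --argument value for the rest. drive_tool: Moves the arm, as the interface text tells. Its arguments: {"type":"object","properties":{"deltas":{"type":"array","items":{"type":"array","items":{"type":"number"}}},"jaw":{"type":"number"},"force":{"type":"number"}},"required":["deltas"]}

```bash
mkdir -p pics; ls
python3 - <<'E'
from workcell import ctrl,cams
import cv2,json,numpy as np
o=ctrl.get_obs();print(o)
print(ctrl.finger_overhang)
for n in ["scene","side","wrist"]:
    d=cams.get_image(n);cv2.imwrite(f"pics/{n}0.png",d["img"][:,:,::-1])
    print(n,{k:(np.array(v).round(4).tolist()) for k,v in d.items() if k!="img"})
E
```

```text
pics
{'time': 0.0, 'qpos': array([-1.44730698e+00,  3.78074502e-01,  7.96345698e-02,  1.27441892e+00,
        1.70583512e-05,  1.46049089e+00]), 'joint_vel': array([ 0.00083621,  0.00032246, -0.00156808,  0.00034557, -0.00087693,
        0.00174989]), 'joint_efforts': array([ 1.81012907e-03, -4.63607848e+01,  2.69871980e+01,  2.11970246e-02,
        1.15283488e-04,  4.73662453e-06]), 'ee_pos': array([ 0.13313945, -0.55871776,  0.2413577 ]), 'eef_rot': array([-3.13954454e+00, -2.44001251e-04,  2.33794520e-01]), 'force': array([ 0.29095476, -0.08553613,  0.44680719]), 'ft_torque': array([0.0159875 , 0.003919  , 0.02722268]), 'grip_width': 0.0853138623594782}
0.011
scene {'fx': 457.7395, 'fy': 457.7395, 'cx': 315.9633, 'cy': 200.5827, 'xyz': [1.1102, 0.461, 1.1897], 'rotation': [-2.534, -0.0064, 2.2661]}
side {'fx': 437.4208, 'fy': 437.4208, 'cx': 323.5445, 'cy': 205.4344, 'xyz': [0.2246, 0.7055, 0.9508], 'rotation': [-2.4206, -0.013, -2.7586]}
wrist {'fx': 332.4452, 'fy': 332.4452, 'cx': 321.7821, 'cy': 206.2324, 'hand_eye': [[0.0003, -0.9568, -0.2906, 0.0749], [1.0, 0.0002, 0.0003, -0.0006], [-0.0003, -0.2906, 0.9568, -0.1317], [0.0, 0.0, 0.0, 1.0]]}
```

View pics/scene0.png

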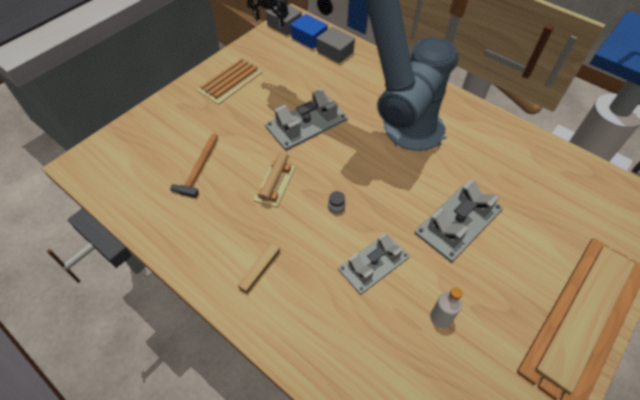

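View pics/side0.png

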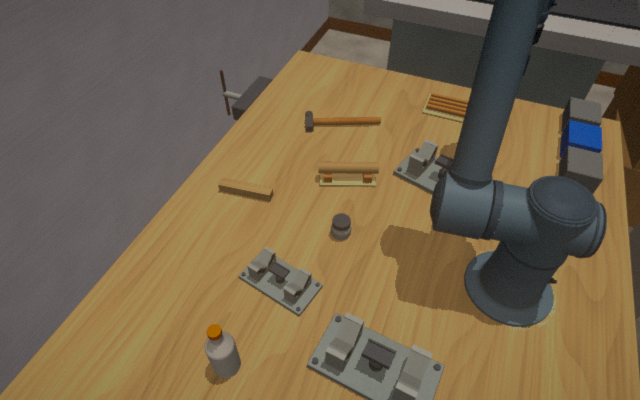

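View pics/wrist0.png

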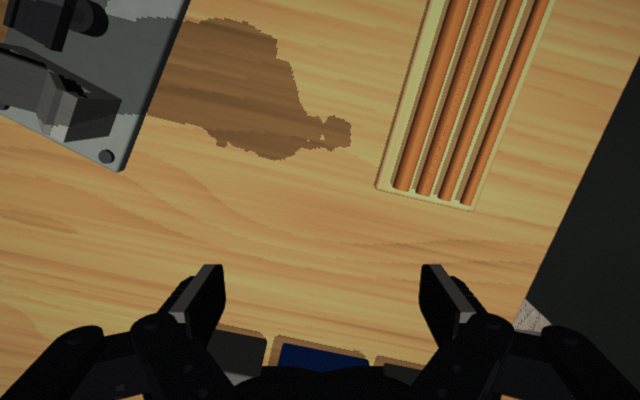

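The scene picture shows three V-blocks, at about (306,120), (374,263) and (458,220). The cradle with the bar is at (274,180), the jar at (337,203), the hammer at (200,165), the batten at (260,268) and the glue at (447,308). Next I'll enlarge the crops to measure them.

```bash
cat > h.py <<'E'
import numpy as np,cv2
from scipy.spatial.transform import Rotation as R
from workcell import ctrl,cams
def pose(d,o=None):
    if "xyz" in d: return np.array(d["xyz"]),R.from_euler("xyz",d["rotation"]).as_matrix()
    T=np.eye(4);T[:3,:3]=R.from_euler("xyz",o["eef_rot"]).as_matrix();T[:3,3]=o["ee_pos"]
    T=T@np.array(d["hand_eye"]);return T[:3,3],T[:3,:3]
def unproj(d,uv,z,o=None):
    c,M=pose(d,o);r=M@np.array([(uv[0]-d["cx"])/d["fx"],(uv[1]-d["cy"])/d["fy"],1.])
    return c+r*(z-c[2])/r[2]
def proj(d,p,o=None):
    c,M=pose(d,o);q=M.T@(np.array(p)-c);return np.array([d["cx"]+d["fx"]*q[0]/q[2],d["cy"]+d["fy"]*q[1]/q[2]])
E
python3 - <<'E'
import cv2
a=cv2.imread("pics/scene0.png");b=cv2.imread("pics/side0.png")
def crop(im,x,y,w,h,s,n): cv2.imwrite("pics/"+n,cv2.resize(im[y:y+h,x:x+w],None,fx=s,fy=s,interpolation=cv2.INTER_CUBIC))
crop(a,230,80,130,135,4,"c1.png")   # sc left vblock+cradle
crop(a,330,170,190,130,4,"c2.png")
crop(b,225,235,225,165,3.5 and 3,"c3.png")
crop(b,300,130,160,70,5,"c4.png")
E
```

```text
(no output)
```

View pics/c1.png

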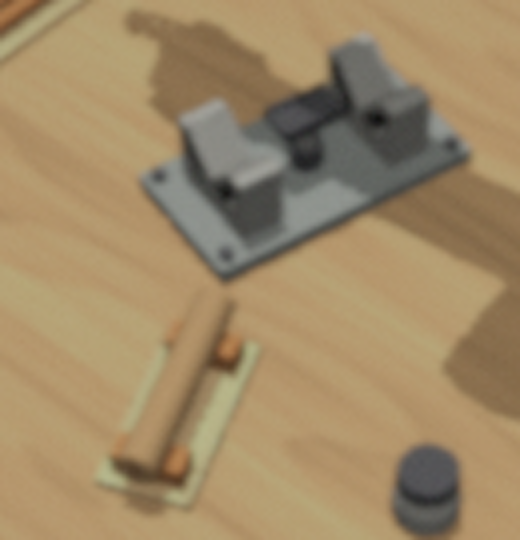

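View pics/c2.png

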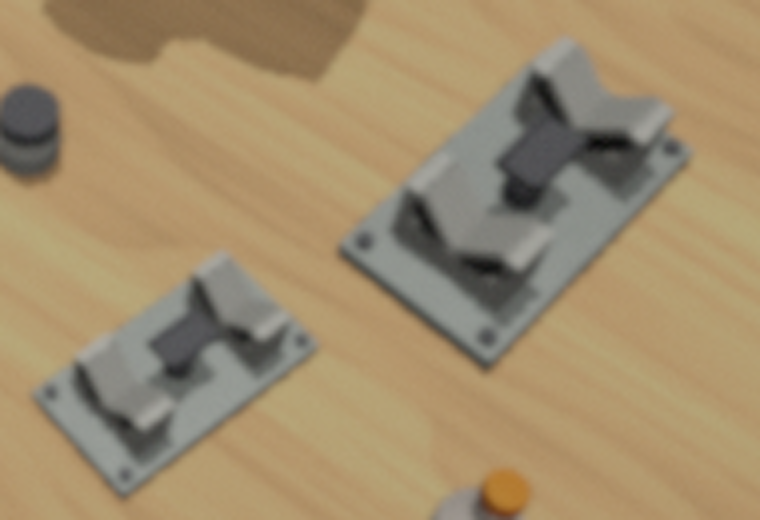

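View pics/c3.png

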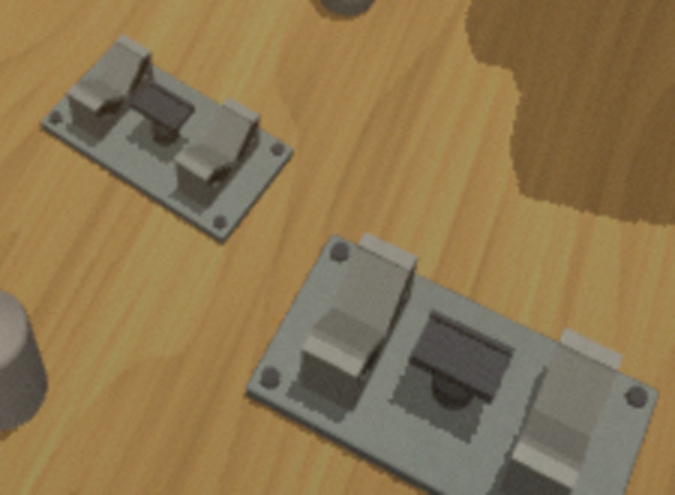

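View pics/c4.png

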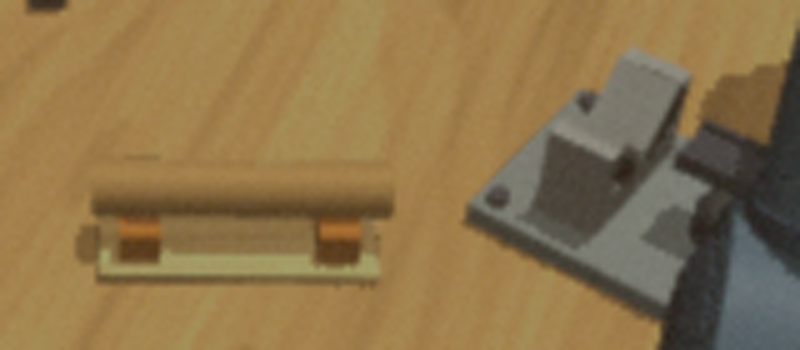

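Run:
```python
from h import *
d=cams.get_image("scene"); s=cams.get_image("side")
def go(d,x0,y0,k,pts,z): return [unproj(d,(x0+(u)/k,y0+(v)/k),z)[:2] for u,v in pts]
def rep(n,P):
    l,b,r=P;print(n,"bl",np.linalg.norm(b-l).round(4),"br",np.linalg.norm(r-b).round(4),"centre",((l+r)/2).round(4),"yaw",np.degrees(np.arctan2(*(r-b)[::-1])).round(1),np.degrees(np.arctan2(*(b-l)[::-1])).round(1))
rep("A",go(d,230,80,4,[(141,180),(226,272),(468,152)],.012))
rep("B",go(d,330,170,4,[(36,394),(122,490),(316,347)],.012))
rep("C",go(d,330,170,4,[(341,247),(487,363),(691,150)],.012))
# side: B: left(42,125) bottom(222,238) right (293,152) ; 
rep("Bs",go(s,225,235,3,[(42,125),(222,238),(293,152)],.012))
P=go(s,225,235,3,[(335,237),(248,390),(657,393)],.012);print("Cs",np.linalg.norm(P[0]-P[1]),np.linalg.norm(P[0]-P[2]),(P[1]+P[2])/2)
# cradle base corners scene z=.008
P=go(d,230,80,4,[(97,477),(187,502),(258,347)],.008);rep("cradle",P)
P=go(s,300,130,5,[(98,275),(380,277)],.008);print("cr side edge",P,np.linalg.norm(P[1]-P[0]))
```

```text
A bl 0.1332 br 0.2557 centre [ 0.2351 -0.3037] yaw 164.0 76.2
B bl 0.0925 br 0.1837 centre [0.5351 0.2088] yaw 167.0 78.0
C bl 0.1343 br 0.2658 centre [0.2474 0.3231] yaw 174.1 83.8
Bs bl 0.1838 br 0.0952 centre [0.5266 0.208 ] yaw -103.6 168.4
Cs 0.1374099119232341 0.2605673315152306 [0.24443777 0.3200054 ]
cradle bl 0.0757 br 0.1637 centre [ 0.5056 -0.2065] yaw -158.4 111.8
cr side edge [array([ 0.56418126, -0.1386903 ]), array([ 0.40759528, -0.20226569])] 0.16899999560300574
```

V-block B, at about (0.53, 0.208), measures about 184–190 × 93–95 mm. It is the one meant, since the other two are about 260 × 135 mm. Next I'll move above the cradle for a wrist view.

Emit:
drive_tool --pt "15 14 0 0" --pt "30 28 0 0" --pt "32 30 0 1" --pt "32 30 0 1" --pt "32 30 0 1" --pt "32 30 0 1" --pt "32 30 0 1" --pt "32 30 0 1" --pt "32 30 0 1" --pt "32 30 0 1" --pt "30 28 0 0.6" --pt "20 18 0 0" --pt "0 0 0 0" --pt "0 0 0 0"

```text
time: 1.42
ee_pos: [0.4747, -0.2335, 0.24]
eef_rot: [3.14, -0.001, 0.386]
force: [-1.7, -0.2, -0.5]
grip_width: 0.0858
```

Run:
```python
from h import *
o=ctrl.get_obs();print(o["time"],o["ee_pos"],np.degrees(o["eef_rot"]),o["qpos"])
d=cams.get_image("wrist");cv2.imwrite("pics/w1.png",d["img"][:,:,::-1])
np.savez("w1.npz",ee_pos=o["ee_pos"],eef_rot=o["eef_rot"])
s=cams.get_image("scene")
cap=unproj(s,(456,294),.17);print("glue",cap)
print("jar",unproj(s,(337,199),.055))
```

```text
1.4167 [ 0.4746721  -0.23348565  0.23999854] [ 1.79930455e+02 -4.32710140e-02  2.21103365e+01] [-5.77045102e-01  2.82533000e-01 -5.92659241e-02  1.22756973e+00
 -7.32552488e-05  2.17864979e+00]
glue [0.55492743 0.44041901 0.17      ]
jar [0.45428185 0.0060754  0.055     ]
```

View pics/w1.png

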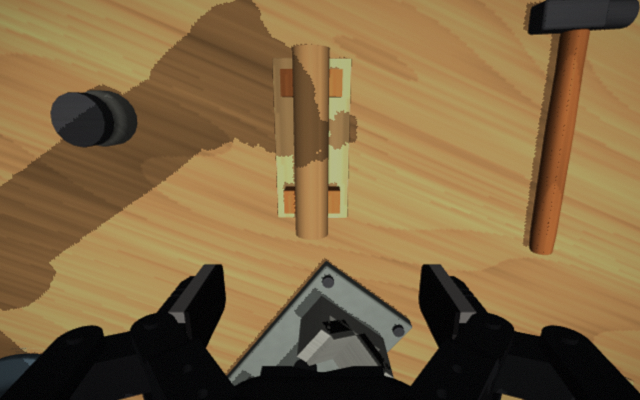

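The wrist view shows the bar upright in the image, with its top end at v≈45 (u 294–330) and its bottom end at v≈237 (u 296–327). The last joint limits the yaw at the V-block, so I'll grasp half a turn round. First, measure the bar.

Run:
```python
from h import *
a=cv2.imread("pics/w1.png")
cv2.imwrite("pics/w1c.png",cv2.resize(a[30:250,260:370],None,fx=2.7,fy=2.7,interpolation=cv2.INTER_CUBIC))
```

```text
(no output)
```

View pics/w1c.png

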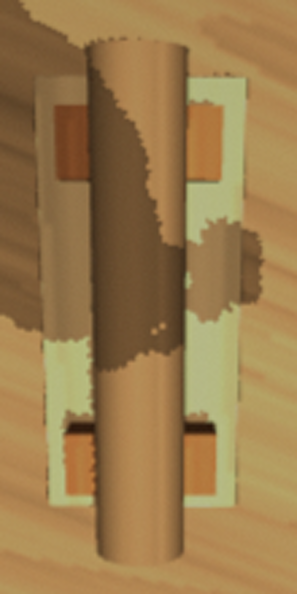

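Run:
```python
from h import *
o=dict(np.load("w1.npz"));d=cams.get_image("wrist")
p=unproj(d,(310.7,50.4),.043,o);q=unproj(d,(312,230),.043,o);print(p,q,np.degrees(np.arctan2(*(p-q)[1::-1])))
e1=unproj(d,(310.7,44.8),.059,o);e2=unproj(d,(312.,238.1),.025,o);print(e1,e2,np.linalg.norm((e1-e2)[:2]),(e1+e2)/2)
# cradle corners z .008: crop (37,77),(245,80),(50,503),(233,505)
C=[unproj(d,(260+u/2.7,30+v/2.7),.008,o)[:2] for u,v in [(37,77),(246,78),(50,505),(234,505)]]
C=np.array(C);print(C.mean(0),np.linalg.norm(C[0]-C[1]),np.linalg.norm(C[0]-C[2]),np.degrees(np.arctan2(*(C[0]-C[2])[::-1])),np.degrees(np.arctan2(*(C[1]-C[3])[::-1])))
```

```text
[ 0.58441183 -0.1779486   0.043     ] [ 0.42355239 -0.24302442  0.043     ] 22.02583504666505
[ 0.58651744 -0.17763818  0.059     ] [ 0.40794301 -0.24870129  0.025     ] 0.19219467346792052 [ 0.49723023 -0.21316974  0.042     ]
[ 0.50406821 -0.21068215] 0.07799359366178535 0.16851220432016242 21.613587834996704 21.84405730799124
```

Emit:
drive_tool --pt "0 0 0 7" --pt "4 3 0 7" --pt "4 3 0 7" --pt "4 3 0 7" --pt "4 3 0 7" --pt "4 3 0 7" --pt "4 3 0 7" --pt "4 3 0 7" --pt "2 2 0 7" --pt "0 0 0 7" --pt "0 0 0 7" --pt "0 0 0 7" --pt "0 0 0 7" --pt "0 0 0 7" --pt "0 0 0 7" --pt "0 0 0 7" --pt "0 0 0 7" --pt "0 0 0 7" --pt "0 0 0 7" --pt "0 0 0 7"

```text
time: 3.23
ee_pos: [0.4812, -0.2415, 0.2406]
eef_rot: [-3.137, 0.003, 2.879]
force: [0.3, -0.5, 0.1]
grip_width: 0.0853
```

Emit:
drive_tool --pt "0 0 0 7" --pt "0 0 0 7" --pt "0 0 0 7" --pt "0 0 0 7" --pt "0 0 0 7" --pt "0 0 0 5" --pt "0 0 0 0" --pt "0 0 0 0"

```text
time: 3.9
ee_pos: [0.4713, -0.2533, 0.241]
eef_rot: [-3.136, -0.001, -2.695]
force: [1.2, -0.0, 0.1]
grip_width: 0.0855
```

Emit:
drive_tool --pt "8 10 0 -1.5" --pt "10 14 0 -1.5" --pt "10 14 0 -0.7" --pt "5 5 0 0" --pt "0 0 0 0" --pt "0 0 0 0"

```text
time: 4.4
ee_pos: [0.5018, -0.2141, 0.2412]
eef_rot: [-3.135, -0.003, -2.783]
force: [0.3, -0.2, 0.3]
grip_width: 0.0856
```

Run:
```python
from h import *
o=ctrl.get_obs();print(o["time"],o["ee_pos"],np.degrees(o["eef_rot"]),o["qpos"].round(3))
d=cams.get_image("wrist");im=d["img"][:,:,::-1].copy()
np.savez("w2.npz",ee_pos=o["ee_pos"],eef_rot=o["eef_rot"])
cv2.imwrite("pics/w2.png",im)
c=np.array([.504,-.2105]);t=np.radians(21.9);x=np.array([np.cos(t),np.sin(t)]);y=np.array([-x[1],x[0]])
for a in (-85,85):
  for b in (-40,40):
    p=proj(d,[*(c+x*a/1e3+y*b/1e3),.008],o);cv2.circle(im,tuple(int(v*1) for v in p.round()),2,(0,0,255),-1)
for a in (-90,90):
    p=proj(d,[*(c+x*a/1e3),.059],o);cv2.circle(im,tuple(int(v*1) for v in p.round()),2,(255,0,0),-1)
cv2.imwrite("pics/w2c.png",cv2.resize(im[60:310,230:420],None,fx=2.4,fy=2.4,interpolation=cv2.INTER_CUBIC))
```

```text
4.4 [ 0.50184566 -0.21411214  0.24117529] [-1.79593963e+02 -1.43838633e-01 -1.59481343e+02] [-0.516  0.314 -0.013  1.24  -0.006 -0.874]
```

View pics/w2c.png

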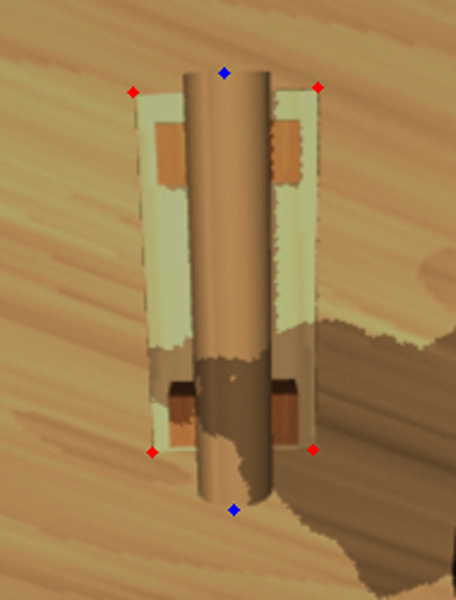

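The projected corners (red) and bar ends (blue) match the picture within about 1 mm. I'll descend in stages.

Emit:
drive_tool --pt "2 3 -10 1.4" --pt "0 1 -25 0" --pt "0 0 -30 0" --pt "0 0 -30 0" --pt "0 0 -25 0" --pt "0 0 -10 0" --pt "0 0 0 0" --pt "0 0 0 0" --jaw 1 --force 70

```text
time: 5.12
ee_pos: [0.5004, -0.2132, 0.1035]
eef_rot: [-3.131, -0.002, -2.759]
force: [0.3, -0.3, 0.1]
grip_width: 0.0854
```

Emit:
drive_tool --pt "3 2 -5 0" --pt "1 1 -15 0" --pt "0 0 -18 0" --pt "0 0 -15 0" --pt "0 0 -8 0" --pt "0 0 -3 0" --pt "0 0 0 0" --pt "0 0 0 0"

```text
time: 5.78
ee_pos: [0.5113, -0.2138, 0.0437]
eef_rot: [-3.12, 0.008, -2.758]
force: [-0.3, 0.1, 0.7]
grip_width: 0.0855
```

Run:
```python
from h import *
o=ctrl.get_obs();print(o["time"],o["ee_pos"],np.degrees(o["eef_rot"]))
d=cams.get_image("wrist");im=d["img"][:,:,::-1].copy()
cv2.imwrite("pics/w3.png",im)
s=cams.get_image("scene");b=cams.get_image("side")
f=lambda d,x,y,w,h,k:cv2.resize(d["img"][y:y+h,x:x+w,::-1],None,fx=k,fy=k,interpolation=cv2.INTER_CUBIC)
cv2.imwrite("pics/s3.png",np.hstack([f(s,230,140,100,80,4),f(b,300,120,100,80,4)]))
```

```text
5.7833 [ 0.51129638 -0.21381995  0.04370015] [-178.7432557     0.46265215 -158.04338275]
```

View pics/w3.png

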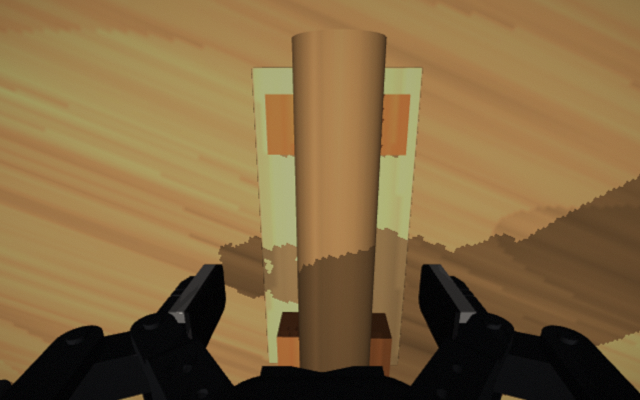

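View pics/s3.png

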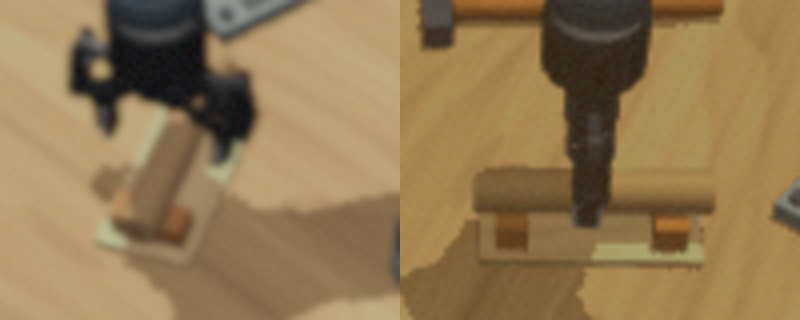

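The bar lies between the open fingers, but the TCP has drifted about 7 mm in x. I'll correct that with small moves.

Emit:
drive_tool --pt "-2 1 0 0" --pt "-2 1 -2 0" --pt "-2 1 -3 0" --pt "-1 0.5 -3 0" --pt "0 0 -1 0" --pt "0 0 0 0" --pt "0 0 0 0"

```text
time: 6.52
ee_pos: [0.5045, -0.2105, 0.0358]
eef_rot: [-3.117, 0.01, -2.758]
force: [-0.1, 0.9, -0.3]
grip_width: 0.0855
```

Emit:
drive_tool --pt "0 0 -1.5 0" --pt "0 0 0 0" --pt "0 0 0 0" --pt "0 0 0 0" --pt "0 0 0 0" --pt "0 0 0 0" --pt "0 0 0 0" --pt "0 0 0 0" --pt "0 0 0 0" --pt "0 0 0 0" --pt "0 0 0 0" --pt "0 0 0 0" --jaw 0 --force 70

```text
time: 7.52
ee_pos: [0.505, -0.2108, 0.0344]
eef_rot: [-3.116, 0.011, -2.758]
force: [0.1, -0.3, -0.1]
grip_width: 0.0323
```

Run:
```python
from h import *
o=ctrl.get_obs();print(o["time"],o["ee_pos"],np.degrees(o["eef_rot"]),o["force"],o["grip_width"])
```

```text
7.5167 [ 0.50497147 -0.21083633  0.03439014] [-178.55236107    0.60655387 -158.04848524] [ 0.05030412 -0.30275048 -0.1291587 ] 0.03229610646581909
```

Emit:
drive_tool --pt "0 0 3 0" --pt "0 0 8 0" --pt "0 0 12 0" --pt "0 0 15 0" --pt "0 0 15 0" --pt "0 0 15 0" --pt "0 0 15 0" --pt "0 0 10 0" --pt "0 0 5 0" --pt "0 0 0 0" --pt "0 0 0 0"

```text
time: 8.43
ee_pos: [0.5016, -0.2088, 0.1391]
eef_rot: [-3.121, 0.007, -2.758]
force: [-0.1, 0.4, -1.0]
grip_width: 0.0321
```

Run:
```python
from h import *
o=ctrl.get_obs();print(o["time"],o["ee_pos"],np.degrees(o["eef_rot"]),o["force"],o["grip_width"])
s=cams.get_image("scene");b=cams.get_image("side")
f=lambda d,x,y,w,h,k:cv2.resize(d["img"][y:y+h,x:x+w,::-1],None,fx=k,fy=k,interpolation=cv2.INTER_CUBIC)
cv2.imwrite("pics/s4.png",np.hstack([f(s,230,120,100,100,4),f(b,300,90,100,100,4)]))
```

```text
8.4333 [ 0.50162969 -0.20881808  0.13912299] [-178.80280513    0.42917618 -158.04728797] [-0.1085501   0.39155784 -1.00799556] 0.032118668073672925
```

View pics/s4.png

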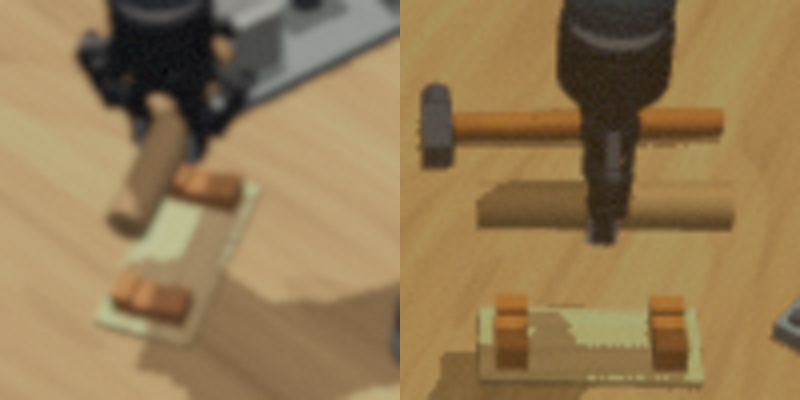

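Emit:
drive_tool --pt "0 8 0 0" --pt "1 16 0 -1" --pt "2 24 1 -2" --pt "2 26 1 -2" --pt "2 26 1 -2" --pt "2 26 1 -2" --pt "2 26 1 -2" --pt "2 26 1 -2" --pt "2 26 1 -2" --pt "2 26 1 -2" --pt "2 26 1 -2" --pt "2 26 1 -2" --pt "2 26 0 -2" --pt "2 26 0 -2" --pt "2 26 0 -2" --pt "2 20 0 -2" --pt "1 10 0 -1" --pt "0 4 0 0" --pt "0 0 0 0" --pt "0 0 0 0"

```text
time: 10.2
ee_pos: [0.513, 0.2135, 0.1317]
eef_rot: [-3.128, -0.024, 2.976]
force: [0.2, -0.7, -1.8]
grip_width: 0.0321
```

Run:
```python
from h import *
o=ctrl.get_obs();print(o["time"],o["ee_pos"],np.degrees(o["eef_rot"]),o["force"],o["grip_width"],o["qpos"].round(3))
np.savez("w5.npz",ee_pos=o["ee_pos"],eef_rot=o["eef_rot"])
d=cams.get_image("wrist");cv2.imwrite("pics/w5.png",d["img"][:,:,::-1])
```

```text
10.2 [0.51297346 0.21354086 0.13166708] [-179.21676189   -1.36299041  170.53382093] [ 0.21914975 -0.69167136 -1.82132851] 0.032071595812602445 [ 0.281  0.417 -0.152  1.029 -0.002  0.446]
```

View pics/w5.png

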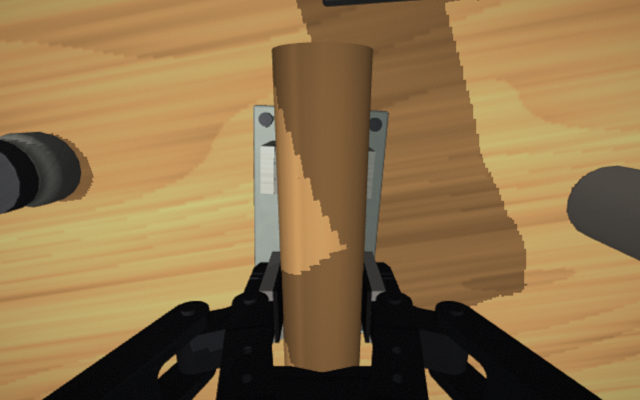

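The V-block's far corners are visible past the bar, at (254,105) and (388,112). I'll fit the V-block pose from all views together and check the bar's tilt.

Run:
```python
from h import *
from scipy.optimize import least_squares
s=cams.get_image("scene");b=cams.get_image("side");w=cams.get_image("wrist");o=dict(np.load("w5.npz"))
im=cv2.imread("pics/w5.png");cv2.imwrite("pics/w5c.png",cv2.resize(im[85:215,235:410],None,fx=4,fy=4,interpolation=cv2.INTER_CUBIC))
f=lambda c,x0,y0,k:(x0+(c[0]+.5)/k-.5,y0+(c[1]+.5)/k-.5)
# corner ids (x,y) in vblock frame ; yaw ~ -12: x axis ~ world +x
L=[]
for c,i in [((36,394),(1,-1)),((122,490),(1,1)),((316,347),(-1,1))]: L.append((s,None,f(c,330,170,4),i,"s"))
for c,i in [((42,125),(1,-1)),((222,238),(1,1)),((293,152),(-1,1))]: pass
for c,i in [((254,105),(1,1)),((388,112),(1,-1))]: L.append((w,o,c,i,"w"))
# side camera: determine ids by nearest
def corner(p,i):
    x,y,t=p;c,s_=np.cos(t),np.sin(t);a,bb=.095*i[0],.05*i[1]
    return [x+c*a-s_*bb,y+s_*a+c*bb,.012]
p0=[.531,.208,np.radians(-12)]
for cc in [(42,125),(222,238),(293,152)]:
    uv=f(cc,225,235,3);ids=[(i,j) for i in(-1,1) for j in (-1,1)]
    L.append((b,None,uv,min(ids,key=lambda i:np.linalg.norm(proj(b,corner(p0,i))-uv)),"b"))
fun=lambda p:np.concatenate([proj(d,corner(p,i),oo)-uv for d,oo,uv,i,n in L])
r=least_squares(fun,p0,loss="soft_l1");print(r.x[:2],np.degrees(r.x[2]))
for l,e in zip(L,r.fun.reshape(-1,2) if False else fun(r.x).reshape(-1,2)): print(l[4],l[3],l[2],e.round(1))
for n in "swb":
    Ls=[l for l in L if l[4]==n]
    q=least_squares(lambda p:np.concatenate([proj(d,corner(p,i),oo)-uv for d,oo,uv,i,_ in Ls]),p0).x;print(n,q[:2],np.degrees(q[2]))
Rg=R.from_euler("xyz",[-178.552,.6066,-158.048],degrees=True);t=np.radians(21.9)
bt=Rg.inv().apply([np.cos(t),np.sin(t),0]);v=R.from_euler("xyz",o["eef_rot"]).apply(bt);print("bar dir",v,np.degrees(np.arcsin(v[2])),np.degrees(np.arctan2(v[1],v[0])))
```

```text
[0.52543796 0.20698061] -13.327677658724705
s (1, -1) (338.625, 268.125) [ 0.5 -3. ]
s (1, 1) (360.125, 292.125) [ 1.6 -0.8]
s (-1, 1) (408.625, 256.375) [ 3.2 -1.6]
w (1, 1) (254, 105) [113.1 223.7]
w (1, -1) (388, 112) [-134.5  209. ]
b (1, 1) (238.66666666666666, 276.3333333333333) [ 0.2 -0.5]
b (-1, 1) (298.6666666666667, 314.0) [0.8 2.6]
b (-1, -1) (322.3333333333333, 285.3333333333333) [1.8 0.9]
s [0.5331247  0.20564528] -12.193768415644046
w [0.53245615 0.20403573] 167.69335616426451
b [0.5291059  0.20563269] -12.337571725534541
bar dir [ 0.98567042 -0.16514211 -0.03437887] -1.9701522523910961 -9.51116451068509
```

View pics/w5c.png

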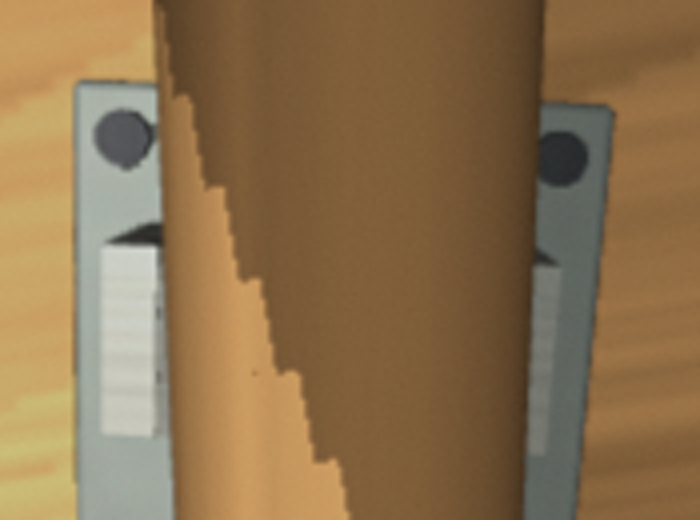

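The V-block's pose is about (0.532, 0.205) with yaw −12.2°. The bar has picked up about 2° of end-to-end tilt from drift in the fast traverse. I'll see how vertical moves change that.

Emit:
drive_tool --pt "0 0 5 -1" --pt "0 0 10 -1" --pt "2 0 12 -1" --pt "2 -2 12 0" --pt "2 -2 12 0" --pt "2 -2 12 0" --pt "2 0 10 0" --pt "0 0 5 0" --pt "0 0 0 0" --pt "0 0 0 0"

```text
time: 11.23
ee_pos: [0.5251, 0.2016, 0.2216]
eef_rot: [-3.13, -0.018, 2.904]
force: [0.3, -0.8, -2.0]
grip_width: 0.0322
```

```bash
cat >> h.py <<'E'
def st():
    o=ctrl.get_obs();Rg=R.from_euler("xyz",[-178.552,.6066,-158.048],degrees=True);t=np.radians(21.9)
    bt=Rg.inv().apply([np.cos(t),np.sin(t),0]);M=R.from_euler("xyz",o["eef_rot"]);v=M.apply(bt)
    gp=o["ee_pos"]+M.apply([0,0,-.008])
    print("t",round(o["time"],2),"tcp",(o["ee_pos"]*1e3).round(1),"gp",(gp*1e3).round(1),"rpy",np.degrees(o["eef_rot"]).round(2),"bar tilt(+up at +x)",np.degrees(np.arcsin(v[2])).round(2),"yaw",np.degrees(np.arctan2(v[1],v[0])).round(2),"F",o["force"].round(1),"T",o["ft_torque"].round(2),"w",(o["grip_width"]*1e3).round(1))
    return o
E
python3 -c "from h import *;st()"
```

```text
Traceback (most recent call last):
  File "h.py", line 17, in st
    print("t",round(o["time"],2),"tcp",(o["ee_pos"]*1e3).round(1),"gp",(gp*1e3).round(1),"rpy",np.degrees(o["eef_rot"]).round(2),"bar tilt(+up at +x)",np.degrees(np.arcsin(v[2])).round(2),"yaw",np.degrees(np.arctan2(v[1],v[0])).round(2),"F",o["force"].round(1),"T",o["ft_torque"].round(2),"w",(o["grip_width"]*1e3).round(1))
                                                                                                                                                                                                                                                                                                     ^^^^^^^^^^^^^^^^^^^^^^^^^^^
AttributeError: 'float' object has no attribute 'round'
```

```bash
sed -i 's/(o\["grip_width"\]\*1e3).round(1)/round(o["grip_width"]*1e3,1)/' h.py; python3 -c "from h import *;st()"
```

```text
t 11.23 tcp [525.1 201.6 221.6] gp [525.3 201.7 229.6] rpy [-179.34   -1.02  166.37] bar tilt(+up at +x) -1.63 yaw -13.67 F [ 0.3 -0.8 -2. ] T [ 0.02 -0.01 -0.09] w 32.2
```

Emit:
drive_tool --pt "0 0 -15 0" --pt "1 1 -30 0" --pt "1 1 -25 0" --pt "1 1 -10 0" --pt "0 0 0 0" --pt "0 0 0 0"

```text
time: 11.73
ee_pos: [0.5268, 0.2041, 0.1384]
eef_rot: [-3.13, -0.017, 2.902]
force: [-0.3, -1.1, -1.3]
grip_width: 0.0323
```

```bash
python3 -c "from h import *;st()"
```

```text
t 11.73 tcp [526.8 204.1 138.4] gp [526.9 204.1 146.4] rpy [-179.36   -0.99  166.25] bar tilt(+up at +x) -1.6 yaw -13.8 F [-0.3 -1.1 -1.3] T [-0.01 -0.06 -0.01] w 32.3
```

Emit:
drive_tool --pt "-15 -5 0 0" --pt "-30 -12 0 0" --pt "-30 -12 0 0" --pt "-15 -5 0 0" --pt "0 0 0 0" --pt "0 0 0 0"

```text
time: 12.23
ee_pos: [0.4353, 0.1692, 0.1416]
eef_rot: [-3.133, -0.013, 2.901]
force: [1.5, 0.5, -2.3]
grip_width: 0.0322
```

```bash
python3 -c "from h import *;st()"
```

```text
t 12.23 tcp [435.3 169.2 141.6] gp [435.4 169.3 149.6] rpy [-179.48   -0.75  166.22] bar tilt(+up at +x) -1.36 yaw -13.83 F [ 1.5  0.5 -2.3] T [ 0.05 -0.03 -0.01] w 32.2
```

Emit:
drive_tool --pt "6 2 0 0" --pt "10 4 0 0" --pt "12 5 0 0" --pt "12 5 0 0" --pt "12 5 0 0" --pt "12 5 0 0" --pt "12 5 0 0" --pt "8 3 0 0" --pt "4 1 0 0" --pt "0 0 0 0" --pt "0 0 0 0"

```text
time: 13.15
ee_pos: [0.5482, 0.2122, 0.1461]
eef_rot: [3.14, 0.006, 2.901]
force: [-0.7, -0.1, -1.5]
grip_width: 0.0323
```

```bash
python3 -c "from h import *;st()"
```

```text
t 13.15 tcp [548.2 212.2 146.1] gp [548.1 212.2 154.1] rpy [179.88   0.36 166.21] bar tilt(+up at +x) -0.25 yaw -13.83 F [-0.7 -0.1 -1.5] T [ 0.04  0.02 -0.04] w 32.3
```

Emit:
drive_tool --pt "-5 -2 -3 0.8" --pt "-6 -3 -5 0.8" --pt "-4 -2 -5 0" --pt "0 0 -3 0" --pt "0 0 0 0" --pt "0 0 0 0"

```text
time: 13.65
ee_pos: [0.5301, 0.2041, 0.1286]
eef_rot: [3.14, 0.005, 2.931]
force: [0.0, -0.1, -1.7]
grip_width: 0.032
```

Run:
```python
from h import *
o=st();np.savez("w6.npz",ee_pos=o["ee_pos"],eef_rot=o["eef_rot"])
d=cams.get_image("wrist");im=d["img"][:,:,::-1].copy();cv2.imwrite("pics/w6.png",im)
s=cams.get_image("scene");b=cams.get_image("side")
f=lambda d,x,y,w,h,k:cv2.resize(d["img"][y:y+h,x:x+w,::-1],None,fx=k,fy=k,interpolation=cv2.INTER_CUBIC)
cv2.imwrite("pics/s6.png",np.hstack([f(s,325,200,100,110,4),f(b,225,210,100,110,4)]))
cv2.imwrite("pics/w6c.png",cv2.resize(im[30:220,225:415],None,fx=3.1,fy=3.1,interpolation=cv2.INTER_CUBIC))
```

```text
t 13.65 tcp [530.1 204.1 128.6] gp [530.  204.1 136.6] rpy [179.93   0.27 167.95] bar tilt(+up at +x) -0.34 yaw -12.09 F [ 0.  -0.1 -1.7] T [ 0.01  0.01 -0.01] w 32.0
```

View pics/w6c.png

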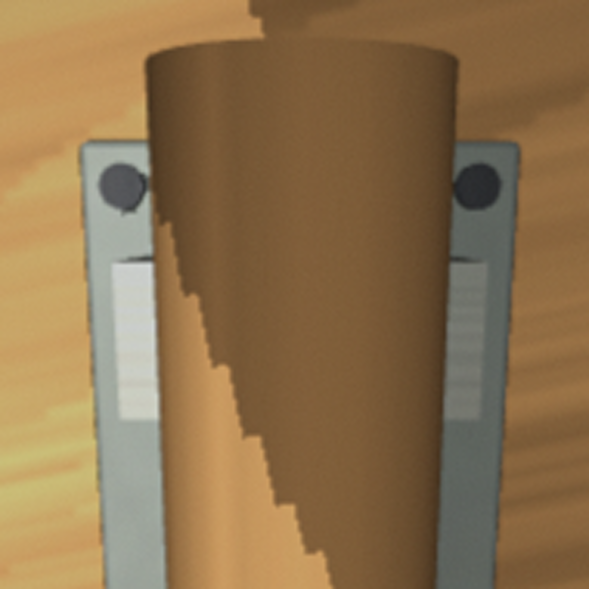

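View pics/s6.png

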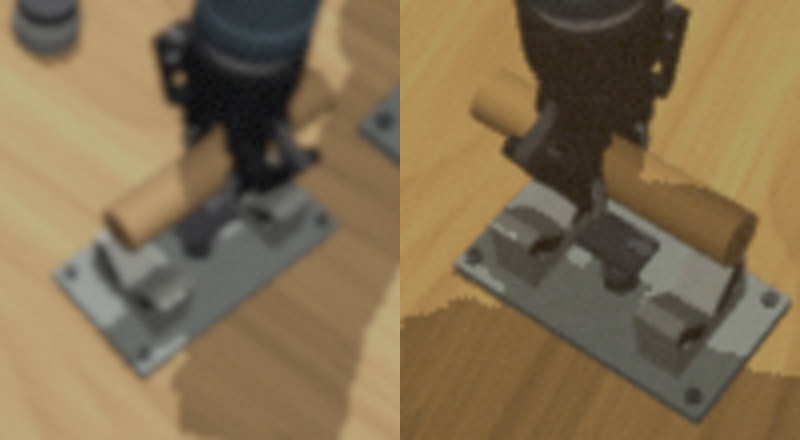

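Run:
```python
from h import *
d=cams.get_image("wrist");o=dict(np.load("w6.npz"))
f=lambda c:(225+(c[0]+.5)/3.1-.5,30+(c[1]+.5)/3.1-.5)
l=unproj(d,f((81,144)),.012,o);r=unproj(d,f((519,144)),.012,o);l2=unproj(d,f((105,580)),.012,o);r2=unproj(d,f((495,580)),.012,o)
print("width",np.linalg.norm(l-r),np.linalg.norm(l2-r2))
m=(l+r)/2;m2=(l2+r2)/2;v=(m2-m)[:2];v/=np.linalg.norm(v);print("yaw",np.degrees(np.arctan2(v[1],v[0])),"perp",np.degrees(np.arctan2(*(r-l)[:2])));
print("centre",m[:2]+v*.095)
C=m[:2]+v*.095
# bar axis at mean height
a=unproj(d,f((303,60)),.137,o);b=unproj(d,f((301.5,580)),.137,o)
n=np.array([-v[1],v[0]]);print("bar line lateral vs centre (mm)",[(p[:2]-C)@n*1e3 for p in(a,b)])
e=unproj(d,f((303,40)),.137+.016,o);print("bar end along",(e[:2]-C)@v*1e3)
# z-check: rim outer corners z=.06, |y|=35.5, x=-70
for u in [(112,262),(488,262)]:
    p=unproj(d,f(u),.060,o);print("rim",(p[:2]-C)@v*1e3,(p[:2]-C)@n*1e3)
```

```text
width 0.09838169619497665 0.09921036049386653
yaw -12.05564079966058 perp 12.032931945382712
centre [0.53268044 0.20420859]
bar line lateral vs centre (mm) [np.float64(0.2848808344021203), np.float64(0.1472118779151291)]
bar end along -93.94197410844255
rim -70.90699823727697 -35.182213061757146
rim -70.92592500471208 35.15039047313304
```

Measured against the plate edges, the V-block centre is at (0.532, 0.204) with yaw −12.05°. The bar is aligned in yaw, within 0.3 mm sideways, and needs about 3 mm in +x. I'll correct that and descend to just above the lifter.

Emit:
drive_tool --pt "1 0 -4 0" --pt "1 -0.5 -6 0" --pt "1 0 -7 0" --pt "0 0 -8 0" --pt "0 0 -8 0" --pt "0 0 -8 0" --pt "0 0 -6 0" --pt "0 0 -3 0" --pt "0 0 0 0" --pt "0 0 0 0"

```text
time: 14.68
ee_pos: [0.534, 0.2038, 0.0723]
eef_rot: [3.14, 0.005, 2.931]
force: [-0.2, 1.2, -1.0]
grip_width: 0.0322
```

Run:
```python
from h import *
o=st();np.savez("w7.npz",ee_pos=o["ee_pos"],eef_rot=o["eef_rot"])
```

```text
t 14.68 tcp [534.  203.8  72.3] gp [534.  203.8  80.3] rpy [179.93   0.27 167.95] bar tilt(+up at +x) -0.34 yaw -12.08 F [-0.2  1.2 -1. ] T [ 0.01 -0.05  0.01] w 32.2
```

Emit:
drive_tool --pt "-0.5 0.2 -2 0" --pt "-0.5 0 -2 0" --pt "0 0 -2 0" --pt "0 0 -2 0" --pt "0 0 0 0"

```text
time: 15.1
ee_pos: [0.534, 0.2043, 0.0649]
eef_rot: [3.139, 0.007, 2.931]
force: [0.1, -0.6, -1.9]
grip_width: 0.0326
```

Run:
```python
from h import *
o=st();np.savez("w8.npz",ee_pos=o["ee_pos"],eef_rot=o["eef_rot"])
d=cams.get_image("wrist");im=d["img"][:,:,::-1].copy();cv2.imwrite("pics/w8.png",im)
s=cams.get_image("scene");b=cams.get_image("side")
f=lambda d,x,y,w,h,k:cv2.resize(d["img"][y:y+h,x:x+w,::-1],None,fx=k,fy=k,interpolation=cv2.INTER_CUBIC)
cv2.imwrite("pics/s8.png",np.hstack([f(s,325,200,100,110,4),f(b,225,210,100,110,4)]))
```

```text
t 15.1 tcp [534.  204.3  64.9] gp [534.  204.3  72.9] rpy [179.86   0.4  167.96] bar tilt(+up at +x) -0.21 yaw -12.08 F [ 0.1 -0.6 -1.9] T [-0.05 -0.05 -0.06] w 32.6
```

View pics/w8.png

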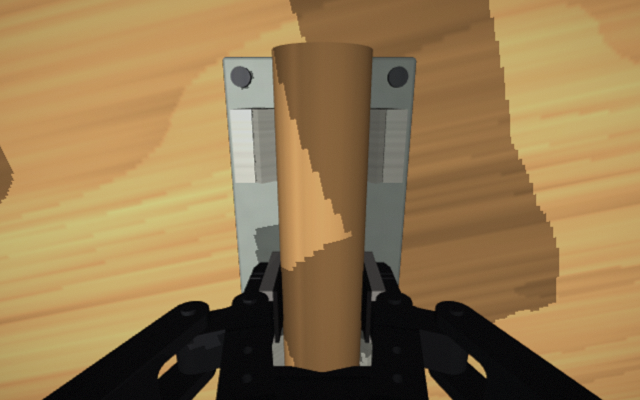

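View pics/s8.png

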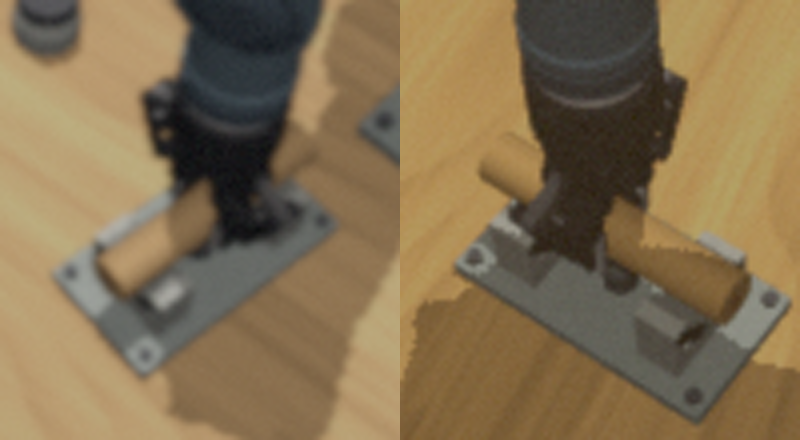

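Run:
```python
from h import *
o=dict(np.load("w8.npz"));d=cams.get_image("wrist")
im=cv2.imread("pics/w8.png");cv2.imwrite("pics/w8c.png",cv2.resize(im[30:210,215:425],None,fx=3.5,fy=3.5,interpolation=cv2.INTER_CUBIC))
```

```text
(no output)
```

View pics/w8c.png

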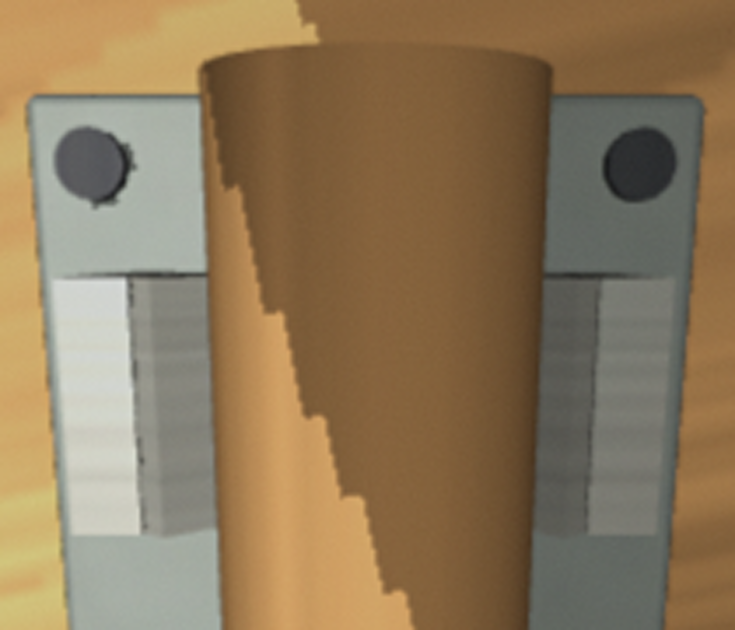

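```bash
cat > m.py <<'E'
from h import *
def meas(npz,f,cl,cr,rl,rr,b1,b2,be,bz):
    d=cams.get_image("wrist");o=dict(np.load(npz))
    yaw=np.radians(-12.05);v=np.array([np.cos(yaw),np.sin(yaw)]);n=np.array([-v[1],v[0]])
    P=lambda c,z:(lambda p:np.array([p@v,p@n])*1e3)(unproj(d,f(c),z,o)[:2])
    c=(P(cl,.012)+P(cr,.012))/2+[95,0]; r=(P(rl,.06)+P(rr,.06))/2+[70,0]
    print("centre from corners",c,"from rims",r,"bar lat",P(b1,bz)[1],P(b2,bz)[1],"bar end+90",P(be,bz+.016)[0]+90)
    print("world",(v*c[0]+n*c[1]),(v*r[0]+n*r[1]))
E
python3 - <<'E'
from m import *
f=lambda c:(215+(c[0]+.5)/3.5-.5,30+(c[1]+.5)/3.5-.5)
meas("w8.npz",f,(28,97),(704,97),(54,279),(676,279),(377,75),(375,600),(377,43),.073)
f=lambda c:(225+(c[0]+.5)/3.1-.5,30+(c[1]+.5)/3.1-.5)
meas("w6.npz",f,(81,144),(519,144),(112,262),(488,262),(303,60),(301.5,580),(303,40),.137)
E
```

```text
centre from corners [477.96935288 310.93178772] from rims [477.43855404 311.00189189] bar lat 312.2573266631817 312.0858404297979 bar end+90 477.94990595930324
world [532.34941515 204.29728118] [531.84494735 204.47665299]
centre from corners [478.31178614 310.9236151 ] from rims [477.39520782 310.90532509] bar lat 311.2083898348563 311.06485766765786 bar end+90 474.36997444102883
world [532.68259701 204.21780048] [531.78239645 204.39126314]
```

Along its length the bar is centred within 0.5 mm, but sideways it is 1.2 mm towards +y. I'll shift it back before pressing.

Emit:
drive_tool --pt "-0.3 -0.7 0 0" --pt "0 -0.6 0 0" --pt "0 0 0 0" --pt "0 0 0 0"

```text
time: 15.73
ee_pos: [0.534, 0.203, 0.0655]
eef_rot: [3.139, 0.008, 2.931]
force: [0.7, 0.5, -1.3]
grip_width: 0.0322
```

```bash
python3 -c "from h import *;st()"
```

```text
t 15.73 tcp [534.  203.   65.5] gp [533.9 202.9  73.5] rpy [179.84   0.43 167.95] bar tilt(+up at +x) -0.17 yaw -12.08 F [ 0.7  0.5 -1.3] T [ 0.01 -0.01  0.05] w 32.2
```

Emit:
drive_tool --pt "0 0 0 0" --pt "0 0 0 0" --pt "0 0 -2 0" --pt "0 0 -2 0" --pt "0 0 -2 0" --pt "0 0 -2 0" --pt "0 0 0 0" --force 110

```text
time: 16.32
ee_pos: [0.5346, 0.2031, 0.0582]
eef_rot: [3.138, 0.009, 2.931]
force: [-1.9, -0.9, 1.8]
grip_width: 0.0313
```

```bash
python3 -c "from h import *;st()"
```

```text
t 16.32 tcp [534.6 203.1  58.2] gp [534.5 203.1  66.2] rpy [179.8    0.53 167.95] bar tilt(+up at +x) -0.08 yaw -12.08 F [-1.9 -0.9  1.8] T [-0.02  0.23 -0.04] w 31.3
```

Emit:
drive_tool --pt "-0.2 0 -2 0" --pt "-0.2 0 -2 0" --pt "-0.1 0 -2 0" --pt "0 0 0 0"

```text
time: 16.65
ee_pos: [0.5348, 0.2031, 0.0526]
eef_rot: [3.138, 0.011, 2.931]
force: [-1.4, -1.3, 3.7]
grip_width: 0.0313
```

```bash
python3 -c "from h import *;st()"
```

```text
t 16.65 tcp [534.8 203.1  52.6] gp [534.7 203.1  60.6] rpy [179.78   0.63 167.94] bar tilt(+up at +x) 0.02 yaw -12.09 F [-1.4 -1.3  3.7] T [-0.09  0.32 -0.01] w 31.3
```

Emit:
drive_tool --pt "-0.3 0 -1.5 0" --pt "-0.2 0 -1.5 0" --pt "-0.2 0 -1 0" --pt "0 0 0 0"

```text
time: 16.98
ee_pos: [0.5349, 0.2031, 0.0517]
eef_rot: [3.137, 0.014, 2.931]
force: [-2.5, -1.5, 5.8]
grip_width: 0.0311
```

```bash
python3 -c "from h import *;st()"
```

```text
t 16.98 tcp [534.9 203.1  51.7] gp [534.8 203.1  59.7] rpy [179.74   0.78 167.93] bar tilt(+up at +x) 0.17 yaw -12.1 F [-2.5 -1.5  5.8] T [-0.18  0.54 -0.07] w 31.1
```

The compliant arm loses push whenever a row targets the measured pose, so the last row has to carry the push. I'll use larger downward rows.

Emit:
drive_tool --pt "0 0 -4 0" --pt "0 0 -6 0" --pt "0 0 -6 0"

```text
time: 17.23
ee_pos: [0.5362, 0.2037, 0.0461]
eef_rot: [3.134, 0.019, 2.931]
force: [-23.2, -7.1, 65.2]
grip_width: 0.0315
```

```bash
python3 -c "from h import *;st()"
```

```text
t 17.23 tcp [536.2 203.7  46.1] gp [536.  203.7  54.1] rpy [179.59   1.1  167.96] bar tilt(+up at +x) 0.49 yaw -12.07 F [-23.2  -7.1  65.2] T [-1.32  4.36 -0.06] w 31.5
```

Emit:
drive_tool --pt "-1 0 1 0"

```text
time: 17.32
ee_pos: [0.536, 0.2034, 0.0502]
eef_rot: [3.134, 0.022, 2.931]
force: [-1.3, -2.9, 9.9]
grip_width: 0.0313
```

```bash
python3 -c "from h import *;st()"
```

```text
t 17.32 tcp [536.  203.4  50.2] gp [535.8 203.4  58.2] rpy [179.59   1.28 167.95] bar tilt(+up at +x) 0.67 yaw -12.09 F [-1.3 -2.9  9.9] T [-0.54  0.49  0.01] w 31.3
```

Run:
```python
from h import *
o=st();np.savez("w9.npz",ee_pos=o["ee_pos"],eef_rot=o["eef_rot"])
d=cams.get_image("wrist");im=d["img"][:,:,::-1].copy()
cv2.imwrite("pics/w9c.png",cv2.resize(im[30:210,215:425],None,fx=3.5,fy=3.5,interpolation=cv2.INTER_CUBIC))
s=cams.get_image("scene");b=cams.get_image("side")
f=lambda d,x,y,w,h,k:cv2.resize(d["img"][y:y+h,x:x+w,::-1],None,fx=k,fy=k,interpolation=cv2.INTER_CUBIC)
cv2.imwrite("pics/s9.png",np.hstack([f(s,325,200,100,110,4),f(b,225,210,100,110,4)]))
```

```text
t 17.32 tcp [536.  203.4  50.2] gp [535.8 203.4  58.2] rpy [179.59   1.28 167.95] bar tilt(+up at +x) 0.67 yaw -12.09 F [-1.3 -2.9  9.9] T [-0.54  0.49  0.01] w 31.3
```

View pics/w9c.png

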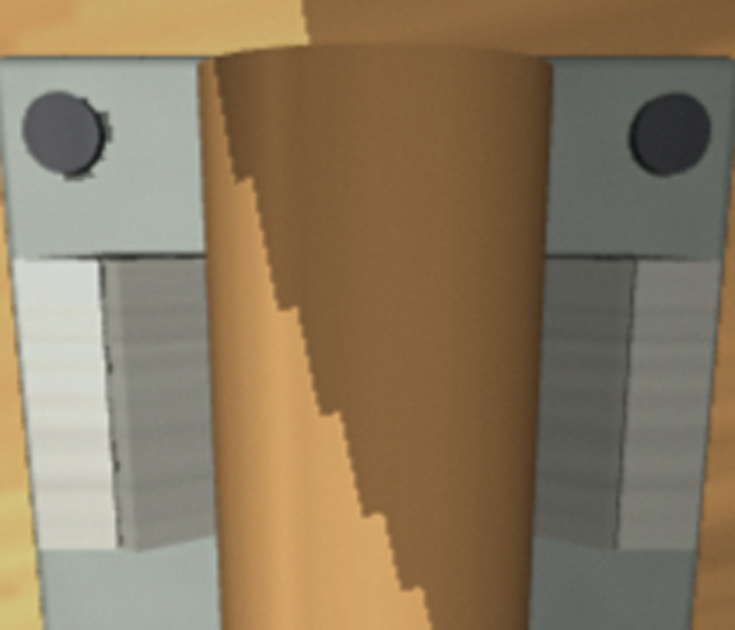

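View pics/s9.png

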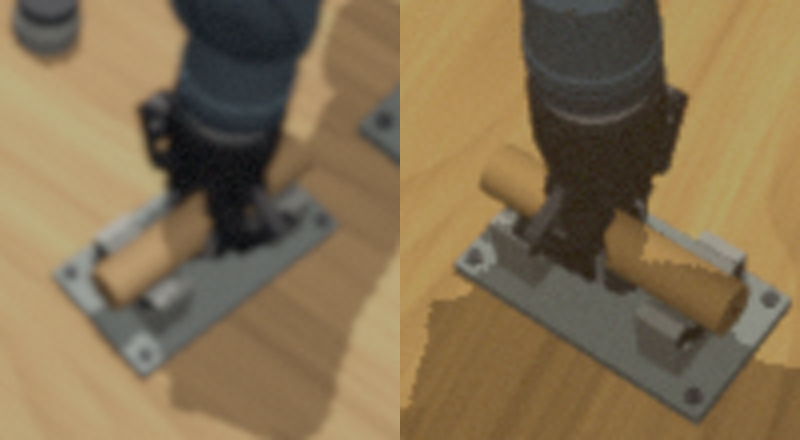

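Run:
```python
from m import *
f=lambda c:(215+(c[0]+.5)/3.5-.5,30+(c[1]+.5)/3.5-.5)
meas("w9.npz",f,(0,59),(735,59),(14,258),(721,258),(376,75),(375.5,600),(376,43),.058)
```

```text
centre from corners [478.02006272 310.98761607] from rims [477.11283513 310.87276306] bar lat 311.6441984380481 311.6234920135627 bar end+90 479.8890008780523
world [532.41066266 204.34129295] [531.49944779 204.41836818]
```

The bar has slid about 2 mm in +x and the tool has tilted about 0.7°. I'll ease off, lift clear of the faces, recentre and level it, then press more gently.

Emit:
drive_tool --pt "0 0 3 0" --pt "0 0 5 0" --pt "0 0 8 0" --pt "-1 0 8 0" --pt "-1 0 5 0" --pt "-1 0.5 2 0" --pt "0 0 0 0" --pt "0 0 0 0"

```text
time: 18.18
ee_pos: [0.5327, 0.204, 0.0837]
eef_rot: [3.134, 0.022, 2.931]
force: [0.5, -0.0, -1.6]
grip_width: 0.0313
```

```bash
python3 -c "from h import *;st()"
```

```text
t 18.18 tcp [532.7 204.   83.7] gp [532.5 204.   91.7] rpy [179.56   1.29 167.96] bar tilt(+up at +x) 0.68 yaw -12.08 F [ 0.5 -0.  -1.6] T [ 0.01 -0.01  0.05] w 31.3
```

Emit:
drive_tool --pt "-4 -1 2 0" --pt "-6 -2 2 0" --pt "-6 -2 2 0" --pt "-6 -2 2 0" --pt "-6 -2 0 0" --pt "-3 -1 0 0" --pt "0 0 0 0" --pt "0 0 0 0"

```text
time: 18.85
ee_pos: [0.4954, 0.1922, 0.0905]
eef_rot: [3.136, 0.018, 2.931]
force: [-0.0, -0.2, -2.2]
grip_width: 0.0312
```

```bash
python3 -c "from h import *;st()"
```

```text
t 18.85 tcp [495.4 192.2  90.5] gp [495.3 192.2  98.5] rpy [179.69   1.03 167.96] bar tilt(+up at +x) 0.42 yaw -12.07 F [-0.  -0.2 -2.2] T [ 0.01 -0.03  0.02] w 31.2
```

Emit:
drive_tool --pt "25 8 0 0" --pt "14 4 0 0" --pt "0 0 0 0" --pt "0 0 0 0"

```text
time: 19.18
ee_pos: [0.5327, 0.2038, 0.0892]
eef_rot: [3.138, 0.014, 2.932]
force: [-0.3, 0.9, -2.4]
grip_width: 0.031
```

```bash
python3 -c "from h import *;st()"
```

```text
t 19.18 tcp [532.7 203.8  89.2] gp [532.6 203.8  97.2] rpy [179.81   0.81 167.96] bar tilt(+up at +x) 0.2 yaw -12.07 F [-0.3  0.9 -2.4] T [-0.02  0.08  0.01] w 31.0
```

Emit:
drive_tool --pt "-4 -1 0 0" --pt "-6 -2 0 0" --pt "-6 -2 0 0" --pt "-6 -2 0 0" --pt "-6 -2 0 0" --pt "-3 -1 0 0" --pt "0 0 0 0" --pt "0 0 0 0" --pt "25 8 0 0" --pt "14 4 0 0" --pt "0 0 0 0" --pt "0 0 0 0"

```text
time: 20.18
ee_pos: [0.5308, 0.2031, 0.0878]
eef_rot: [-3.141, 0.007, 2.932]
force: [0.7, 0.3, -2.2]
grip_width: 0.0316
```

```bash
python3 -c "from h import *;st()"
```

```text
t 20.18 tcp [530.8 203.1  87.8] gp [530.7 203.2  95.8] rpy [-179.98    0.39  167.98] bar tilt(+up at +x) -0.22 yaw -12.06 F [ 0.7  0.3 -2.2] T [-0.02  0.    0.04] w 31.6
```

Emit:
drive_tool --pt "0.5 0 -3 0" --pt "0.5 0 -5 0" --pt "0.5 0 -5 0" --pt "0 0 -4 0" --pt "0 0 -3 0" --pt "0 0 0 0" --pt "0 0 0 0"

```text
time: 20.77
ee_pos: [0.5294, 0.2023, 0.065]
eef_rot: [-3.14, 0.004, 2.932]
force: [1.8, -0.0, 1.5]
grip_width: 0.0318
```

```bash
python3 -c "from h import *;st()"
```

```text
t 20.77 tcp [529.4 202.3  65. ] gp [529.3 202.3  73. ] rpy [-179.91    0.25  167.98] bar tilt(+up at +x) -0.36 yaw -12.06 F [ 1.8 -0.   1.5] T [ 0.05 -0.21  0.06] w 31.8
```

Emit:
drive_tool --pt "0 0 2 0" --pt "1 0.3 0 0" --pt "1.2 0.3 0 0" --pt "1 0.2 0 0" --pt "0 0 0 0" --pt "0 0 0 0"

```text
time: 21.27
ee_pos: [0.5332, 0.2033, 0.0679]
eef_rot: [-3.14, 0.005, 2.932]
force: [-0.2, -0.1, -1.1]
grip_width: 0.0313
```

```bash
python3 -c "from h import *;st()"
```

```text
t 21.27 tcp [533.2 203.3  67.9] gp [533.1 203.3  75.9] rpy [-179.93    0.29  167.98] bar tilt(+up at +x) -0.32 yaw -12.05 F [-0.2 -0.1 -1.1] T [ 0.03  0.01 -0.01] w 31.3
```

Run:
```python
from h import *
o=st();np.savez("w10.npz",ee_pos=o["ee_pos"],eef_rot=o["eef_rot"])
d=cams.get_image("wrist");im=d["img"][:,:,::-1].copy()
cv2.imwrite("pics/w10c.png",cv2.resize(im[30:210,215:425],None,fx=3.5,fy=3.5,interpolation=cv2.INTER_CUBIC))
```

```text
t 21.27 tcp [533.2 203.3  67.9] gp [533.1 203.3  75.9] rpy [-179.93    0.29  167.98] bar tilt(+up at +x) -0.32 yaw -12.05 F [-0.2 -0.1 -1.1] T [ 0.03  0.01 -0.01] w 31.3
```

View pics/w10c.png

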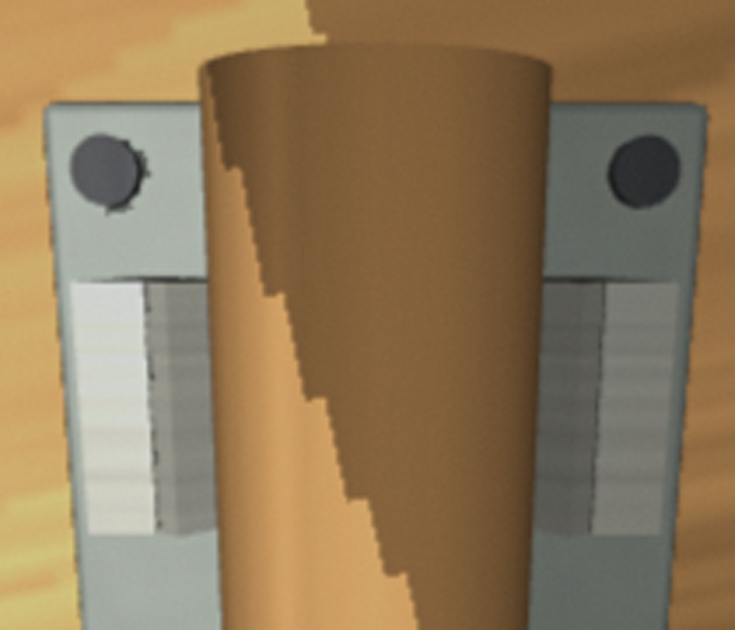

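The bar's midline, at u≈375.5 in the crop, sits on the V-block's midline at about 375–376. Now the gentler press.

Run:
```python
from m import *
f=lambda c:(215+(c[0]+.5)/3.5-.5,30+(c[1]+.5)/3.5-.5)
meas("w10.npz",f,(45,103),(707,103),(71,282),(678,282),(375.5,75),(375,600),(375,43),.076)
```

```text
centre from corners [477.69082149 310.93897244] from rims [477.20388895 310.81779406] bar lat 310.93649302991435 310.9344786101993 bar end+90 477.35755453884
world [532.07852089 204.36245525] [531.5770197  204.34560152]
```

Emit:
drive_tool --pt "-0.2 0 -2 0" --pt "-0.2 0 -2 0" --pt "-0.2 0 -2.5 0" --pt "-0.2 0 -2.5 0" --pt "-0.2 0 -2.5 0" --pt "-0.2 0 -2 0"

```text
time: 21.87
ee_pos: [0.5331, 0.2034, 0.0551]
eef_rot: [-3.141, 0.008, 2.932]
force: [-0.4, 0.1, 3.1]
grip_width: 0.0312
```

```bash
python3 -c "from h import *;st()"
```

```text
t 21.87 tcp [533.1 203.4  55.1] gp [533.  203.4  63.1] rpy [-179.98    0.47  167.97] bar tilt(+up at +x) -0.14 yaw -12.06 F [-0.4  0.1  3.1] T [-0.12  0.13 -0.08] w 31.2
```

Emit:
drive_tool --pt "-0.3 0 -2.5 0" --pt "-0.3 0 -2.5 0" --pt "-0.4 0 -3 0"

```text
time: 22.12
ee_pos: [0.5334, 0.2035, 0.0496]
eef_rot: [3.141, 0.012, 2.931]
force: [-7.3, -2.7, 25.7]
grip_width: 0.0315
```

```bash
python3 -c "from h import *;st()"
```

```text
t 22.12 tcp [533.4 203.5  49.6] gp [533.3 203.6  57.6] rpy [179.96   0.67 167.96] bar tilt(+up at +x) 0.06 yaw -12.08 F [-7.3 -2.7 25.7] T [-0.38  1.36 -0.05] w 31.5
```

Run:
```python
from h import *
for n in ["wrist","scene","side","wrist"]:
    d=cams.get_image(n);st()
```

```text
t 22.17 tcp [533.4 203.5  49.6] gp [533.3 203.6  57.6] rpy [179.96   0.68 167.96] bar tilt(+up at +x) 0.07 yaw -12.08 F [-5.3 -1.6 15.2] T [-0.29  0.71 -0.09] w 31.3
t 22.22 tcp [533.4 203.6  49.6] gp [533.3 203.6  57.6] rpy [179.95   0.68 167.96] bar tilt(+up at +x) 0.07 yaw -12.07 F [-4.  -1.1 14.3] T [-0.31  0.84 -0.05] w 31.3
t 22.27 tcp [533.4 203.5  49.6] gp [533.3 203.6  57.6] rpy [179.95   0.67 167.96] bar tilt(+up at +x) 0.07 yaw -12.08 F [-4.8 -0.5 14.5] T [-0.28  0.8  -0.07] w 31.4
t 22.32 tcp [533.4 203.5  49.6] gp [533.3 203.6  57.6] rpy [179.95   0.68 167.96] bar tilt(+up at +x) 0.07 yaw -12.08 F [-5.1 -1.2 14.6] T [-0.32  0.8  -0.01] w 31.3
```

Settled at 14.6 N measured, so about 10 N is on the faces, with the bar level and centred. I'll press a little more so it bears firmly.

Emit:
drive_tool --pt "-0.6 -0.2 -4.5 0"

```text
time: 22.4
ee_pos: [0.5337, 0.2037, 0.0482]
eef_rot: [3.139, 0.014, 2.931]
force: [-10.2, -2.7, 34.6]
grip_width: 0.0316
```

Run:
```python
from h import *
st()
for n in ["side","scene","side","wrist"]:
    d=cams.get_image(n);st()
```

```text
t 22.4 tcp [533.7 203.7  48.2] gp [533.6 203.7  56.2] rpy [179.87   0.82 167.96] bar tilt(+up at +x) 0.21 yaw -12.07 F [-10.2  -2.7  34.6] T [-0.46  2.   -0.05] w 31.6
t 22.45 tcp [533.7 203.7  48.2] gp [533.6 203.7  56.2] rpy [179.87   0.84 167.96] bar tilt(+up at +x) 0.23 yaw -12.07 F [-7.4 -1.7 23.1] T [-0.27  1.31 -0.09] w 31.3
t 22.5 tcp [533.7 203.7  48.2] gp [533.6 203.7  56.2] rpy [179.87   0.84 167.96] bar tilt(+up at +x) 0.23 yaw -12.08 F [-6.3 -2.2 22.9] T [-0.3   1.33 -0.09] w 31.6
t 22.55 tcp [533.7 203.7  48.2] gp [533.6 203.7  56.2] rpy [179.87   0.84 167.96] bar tilt(+up at +x) 0.23 yaw -12.07 F [-6.3 -1.8 23.2] T [-0.42  1.37 -0.06] w 31.3
t 22.6 tcp [533.7 203.7  48.2] gp [533.6 203.7  56.2] rpy [179.87   0.84 167.96] bar tilt(+up at +x) 0.23 yaw -12.08 F [-7.2 -2.4 23. ] T [-0.38  1.35 -0.07] w 31.6
```

Run:
```python
from h import *
o=st();np.savez("w11.npz",ee_pos=o["ee_pos"],eef_rot=o["eef_rot"])
d=cams.get_image("wrist");im=d["img"][:,:,::-1].copy()
W=cv2.resize(im[30:210,215:425],None,fx=2.2,fy=2.2,interpolation=cv2.INTER_CUBIC)
cv2.imwrite("pics/w11c.png",cv2.resize(im[30:210,215:425],None,fx=3.5,fy=3.5,interpolation=cv2.INTER_CUBIC))
s=cams.get_image("scene");b=cams.get_image("side")
cv2.imwrite("pics/scene11.png",s["img"][:,:,::-1])
f=lambda d,x,y,w,h,k:cv2.resize(d["img"][y:y+h,x:x+w,::-1],None,fx=k,fy=k,interpolation=cv2.INTER_CUBIC)
cv2.imwrite("pics/s11.png",np.hstack([f(s,325,200,100,110,4),f(b,225,210,100,110,4)]))
st()
```

```text
t 22.6 tcp [533.7 203.7  48.2] gp [533.6 203.7  56.2] rpy [179.87   0.84 167.96] bar tilt(+up at +x) 0.23 yaw -12.08 F [-7.2 -2.4 23. ] T [-0.38  1.35 -0.07] w 31.6
t 22.75 tcp [533.7 203.7  48.2] gp [533.6 203.7  56.2] rpy [179.87   0.83 167.96] bar tilt(+up at +x) 0.23 yaw -12.08 F [-7.3 -2.1 22.6] T [-0.41  1.34 -0.05] w 31.3
```

View pics/w11c.png

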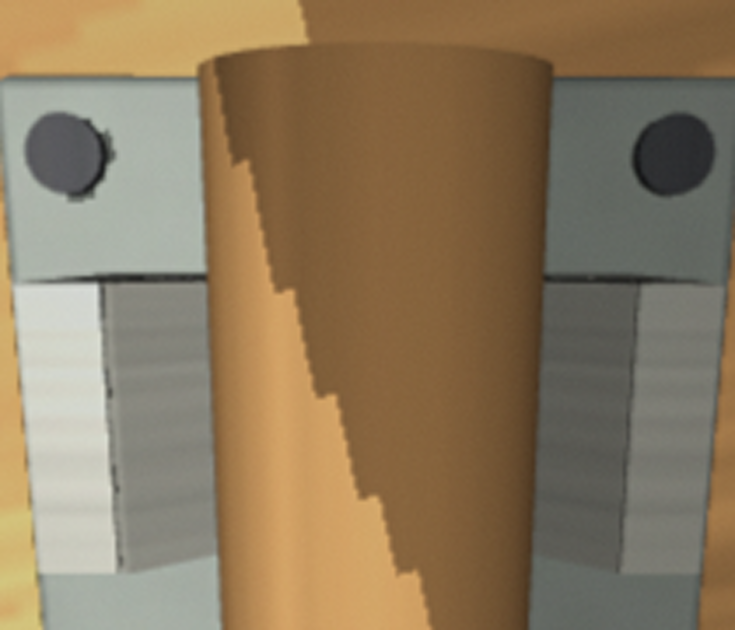

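View pics/s11.png

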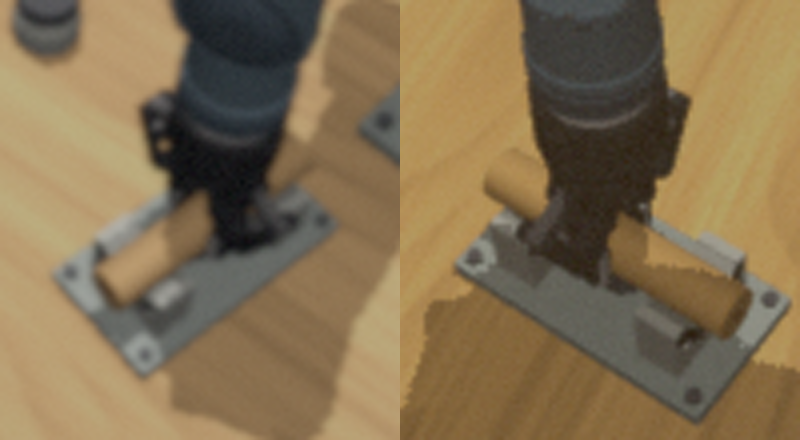

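View pics/scene11.png

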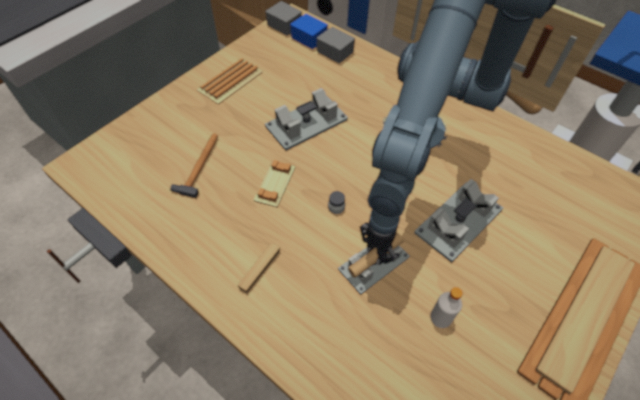

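Run:
```python
from m import *
f=lambda c:(215+(c[0]+.5)/3.5-.5,30+(c[1]+.5)/3.5-.5)
meas("w11.npz",f,(2,78),(737,78),(14,284),(724,284),(376,75),(375.5,600),(376,43),.0565)
```

```text
centre from corners [477.85224822 310.81045158] from rims [477.31374089 310.83178511] bar lat 311.4918401664394 311.47593110895207 bar end+90 477.73657636235646
world [532.20956003 204.20306596] [531.68737198 204.33635102]
```

The bar is centred lengthwise within about 0.4 mm but about 0.65 mm towards +y, so the two faces carry slightly unequal loads. One trimming row under the same load should even that out.

Emit:
drive_tool --pt "-0.8 -1.2 -3.1 0"

```text
time: 22.88
ee_pos: [0.5337, 0.2036, 0.0482]
eef_rot: [3.136, 0.017, 2.932]
force: [-8.0, 0.9, 23.6]
grip_width: 0.0313
```

Run:
```python
from h import *
o=st()
d=cams.get_image("wrist");im=d["img"][:,:,::-1].copy();o=st();d=cams.get_image("wrist");st();np.savez("w12.npz",ee_pos=o["ee_pos"],eef_rot=o["eef_rot"])
im=d["img"][:,:,::-1].copy()
cv2.imwrite("pics/w12c.png",cv2.resize(im[30:210,215:425],None,fx=3.5,fy=3.5,interpolation=cv2.INTER_CUBIC))
```

```text
t 22.88 tcp [533.7 203.6  48.2] gp [533.6 203.6  56.2] rpy [179.69   0.95 167.97] bar tilt(+up at +x) 0.34 yaw -12.06 F [-8.   0.9 23.6] T [ 0.37  1.49 -0.13] w 31.3
t 22.93 tcp [533.7 203.7  48.2] gp [533.6 203.6  56.2] rpy [179.66   0.96 167.97] bar tilt(+up at +x) 0.36 yaw -12.06 F [-7.9  1.  22.1] T [ 0.11  1.46 -0.12] w 31.1
t 22.98 tcp [533.7 203.7  48.2] gp [533.6 203.7  56.2] rpy [179.67   0.96 167.97] bar tilt(+up at +x) 0.35 yaw -12.06 F [-7.7  0.8 22.2] T [ 0.16  1.39 -0.11] w 31.3
```

View pics/w12c.png

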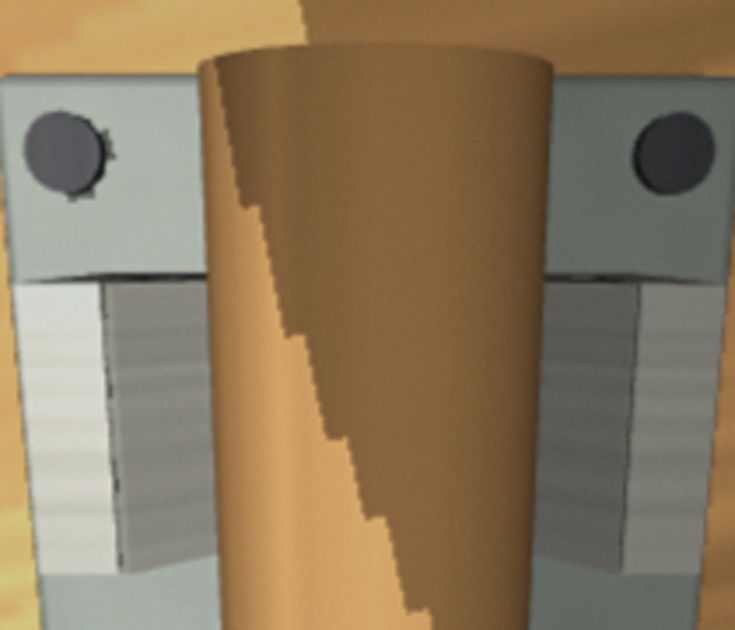

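The force across the V is now nearly balanced at about −0.8 N, against −3.6 N before, and the push down holds steady at 22 N. Handing in.

```bash
python3 -c "
from h import *
st();print(ctrl.finish_job());st()"
```

```text
t 22.98 tcp [533.7 203.7  48.2] gp [533.6 203.7  56.2] rpy [179.67   0.96 167.97] bar tilt(+up at +x) 0.35 yaw -12.06 F [-7.7  0.8 22.2] T [ 0.16  1.39 -0.11] w 31.3
the job is handed in; nothing more can be done
None
the job is handed in; nothing more can be done
```

The bar is out of its cradle, lying lengthwise in the 190 × 100 mm V-block. I handed the job in at about 23 s with the gripper still pressing it down.

**Last checks**
- **Push:** steady at about 22 N on the wrist. That works out to about 3–3.5 mm into the rubber and roughly 12 N on each face, with the grip set at 110 N.
- **Height:** the grasp point is at 56.2 mm, against 60 mm for first touch.
- **Centring:** about 0.4 mm lengthwise or better in the camera. The last camera figure across the V was about 0.6 mm towards +y. I trimmed after that. The sideways force dropped from 3.6 N to about 0.8 N, but the tool barely moved.
- **Alignment:** yaw matches within 0.1°. From the tool pose, the bar tilts about 0.35° lengthwise, or about 0.3 mm at each rest. I could not confirm that tilt in the pictures.
- **Other objects:** the batten, glue, hammer and jar showed no movement in the last overview picture.

**What went wrong on the way**
- The first press was too hard: the wrist briefly read 65 N, and the bar slid about 2 mm lengthwise. I lifted it, recentred and levelled it, and pressed again more gently.
- About 7–8 N of force along the bar remains at the end, probably friction on the faces.

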